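Fetch the bronze bell from behind the reagents

ROBOT

A 6-joint arm with a two-finger parallel gripper is mounted at the origin on the work surface. World frame = base frame: x ahead of the robot, y to its left, z up, the work surface at z = 0. Lengths are in m, angles in rad, forces in N, time in s.
With the tool pointing down it reaches from about 0.4 to 0.825 m from the base axis. Payload 7 kg.
Tool frame: the origin (TCP) lies on the centre line of the jaws, within the pads' length; the fingertips stand 14 mm ahead of it and the grasp point (between the pads) lies 5 mm behind it; z points along the fingers, y is the line along which they close (so a half turn about z gives the same grasp; the last joint's range is limited). The gripper opens to 88 mm and grips with 3 to 60 N. Pads are 19 mm wide; open, the fingers measure 130 mm over their backs; the gripper's body (78 mm by 193 mm) begins 47 mm behind the grasp point.
Start: joints at [-0.815, 0.359, 0.012, 0, -1.224, -0.288], TCP at [0.304, -0.602, 0.241] pointing down, gripper open.
Joint ranges: [-3.07, 3.07], [-1.43, 2.12], [-1.02, 1.25], [-3.03, 1.67], [-3.05, -0], [-3.03, 3.03]. Speed limits (rad/s): [2.39, 2.39, 3.01, 3.14, 3.14, 3.14].

INTERFACE

Orientations are given as [roll, pitch, yaw] about the fixed x, y, z axes, in that order (R = Rz(yaw) Ry(pitch) Rx(roll)).
In Python, from station import arm gives the robot as it stands.
- The arm moves only by the tool move_arm, never from a script. Its argument "rows" is a list of rows, each an object with "translation": the shift along the tool's x, y, z in cm, a list of three; "rot": the turn, a rotation vector about the tool's x, y, z in degrees, a list of three; "hand": the closure, from 0 (fully open) to 1 (shut). A call has 1 to 8 rows; each row is the pose to reach, as a shift and turn from the pose commanded when the call began, along the tool's axes at that moment; what a row does not reach only later rows make up. A row lasts 1/12 s, in which the tool goes at most 41.7 mm and 7.16 degrees, less where a joint would pass 70% of its speed; a pose out of reach is approached as far as the arm can. A call with a gripper value outside its range is refused whole. The fingers move at their own pace and stop on an object; "squeeze" is the grip in N (left out, the last holds). Time passes only in rows, so rows that repeat a pose let the fingers close. It gives the time, the measured TCP pose, the force, the opening and the grip force at its end, in the units of the state.
- arm.get_state(): the state, without advancing time (a new reading comes with each control period).
- arm.grab_frame(name): name is "scene" or "side" or "wrist"; returns (picture, depth): 480x640x3 uint8, red, green, blue; 480x640 float32, m along the optical axis (not along the pixel's ray), 0 where there is no reading.
- arm.camera_params(name): a dict with "vfov" (degrees; the focal length in pixels is half the picture's height over the tangent of half this angle, whatever the lens; pixels are square), "cx", "cy" (the principal point, pixels), "position" and "orientation" of the camera in the world; the wrist camera has in their place "tool_from_camera" (4x4, takes a point from camera to tool coordinates, whose origin is the TCP and whose axes are the flange's). Camera axes: x right, y down, z forward; pixel columns grow to the right and rows downward; lengths in m; the calibration is good to about 2 mm. A picture is of the moment at which its call begins: read the wrist's pose just before it. camera_params takes no time and is no camera call.
- arm.job_done(): hands the job in; it is judged then, once.
Trained networks look in the newest picture that a camera, given by its name, has taken for a name from the list of things; names that differ only in an ending like _2 or _b are one class to them, and where a whole thing is asked for, a point or a joint stands for the part that bears it (a point fixed in the world has none). Each returns a list of dicts, best first, with "p" (0 to 1); they miss things now and then, are a little off and sometimes report something else, mostly with a low value. They report only what shows in the picture. A call takes as long as a camera call.
- arm.search_frame(label, camera): "point" ([x, y, z] in m, in the coordinates of the camera as it stood for that picture, good to about 4 mm: the middle of the surface that is visible of it).
- arm.pinpoint(label, camera): "point" ([x, y, z] in m, in the coordinates of the camera as it stood for that picture, good to about 4 mm: a listed point, or the origin of a listed thing).
The state is a dict: "t": time; "q": joint angles; "qd": joint speeds; "joint_efforts": joint torques, N m; "eef_pos": TCP position; "ee_rot": TCP orientation; "force": force on the tool from outside, world axes, zero at the start; "moment": the same for the moment, N m; "width": finger opening in m; "gripper_force": force on a finger pad.
Only numpy, scipy, OpenCV 4.12 (cv2) and the standard library are available. Lean on these libraries where they do the work, as an engineer would, in place of code of your own. Each camera call takes 0.05 s, during which the arm holds its last target. There are 200 camera calls.

TASK

The small bronze bell stands in the wooden rack, hemmed in by a bottle, a jar and a tin. Stand all three containers in the steel tray before you touch the bell, then set the bell upright on the middle of the round stand, and only after that put each container back centred on the same cork disc of the rack that it came from. Keep everything upright and leave the dish, the flask and the spatula where they are.

Things in the scene. Friction and masses are not known exactly. Their poses are not given: they have to be found in the camera images.
- bottle: Loose amber glass reagent bottle with a narrow neck and a black cap: straight round body 52 mm in diameter up to 74 mm high, cap 31 mm in diameter, 105 mm high overall. It starts centred on one of the three outer cork discs of the rack. Origin: centre of its underside, z up through its top.
- jar: Loose squat white jar, round: body 58 mm in diameter up to 68 mm high, then a lid 60 mm in diameter, 84 mm high overall. It starts centred on another of the three outer discs. Origin: centre of its underside, z up through its top.
- tin: Loose square bare-metal tin, 48 x 48 mm and 86 mm high, with a round 32 mm cap 9 mm high on top (95 mm overall). It starts centred on the remaining outer disc, its sides roughly square to the rack. Its x and y axes are normal to its sides. Origin: centre of its underside, z up through its top.
- bell: Loose small green-brown bronze bell standing mouth down: round, 44 mm in diameter and straight-sided up to 30 mm, then a shoulder with a 12 mm wide knob, 54 mm high overall. It starts on the rack's inner disc. Origin: centre of its underside, z up through its top.
- rack: Fixed plywood rack, 180 mm (its x) by 250 mm (its y), floor 10 mm above the bench, rim 8 mm thick and 20 mm above the bench. Four flat cork discs, 66 mm across, mark its places, centres in its x, y: inner (34, 0) mm; outer (34, 72), (34, -72), (-38, 0) mm; containers are shuffled over the outer ones. Origin: centre of its underside; x points away from the robot, give or take 0.25 rad.
- tray: Fixed open steel tray, 280 mm (its x) by 150 mm (its y), walls 4 mm thick and 16 mm high, floor 4 mm above the bench, to the left or to the right of the rack. Empty at the start. Origin: centre of its underside; its long x axis points away from the robot, give or take 0.15 rad.
- stand: Fixed low round stand, on the other side of the rack from the tray: white disc 110 mm in diameter on a dark foot, its flat top 22 mm above the bench, with a flat grey felt spot 60 mm in diameter in the middle. Origin: centre of its underside; z up.
- dish: Bystander: loose shallow white porcelain dish, 100 mm in diameter, 18 mm high, beyond the rack. Not to be moved. Origin: centre of its underside.
- flask: Bystander: loose small clear glass flask with a stopper, 54 mm in diameter, 60 mm high, beyond the rack. Not to be moved. Origin: centre of its underside.
- spatula: Bystander: loose spatula, 170 mm long, lying flat crosswise between the robot and the rack. Not to be moved. It lies along its own x axis; origin near its middle, on the bench. Blade about 3 mm thick, handle under 25 mm high.

How it is judged:
On the way, in this order (a step that is already met when the one before it is completed fails the run):
1. bottle, jar and tin all stand upright and released in the steel tray, the bell still untouched in its place (x of bottle in the frame of tray between -0.125 and 0.125 m and y of bottle in the frame of tray between -0.06 and 0.06 m and z of each of bottle, jar, tin in the frame of tray below 0.012 m and linear speed of each of bottle, jar, tin below 0.02 m/s and contact force between each of bottle, jar, tin and the fingers below 0.05 N and angle between each of bottle, jar, tin's own z axis and vertical below 0.1 rad and x of jar in the frame of tray between -0.125 and 0.125 m and y of jar in the frame of tray between -0.06 and 0.06 m and x of tin in the frame of tray between -0.125 and 0.125 m and y of tin in the frame of tray between -0.06 and 0.06 m and distance of bell from where it was at the start of the episode below 0.012 m), for 0.2 s.
2. the bell stands upright and released on the middle of the stand while the three containers are still in the tray (horizontal distance between bell and stand below 0.012 m and z of bell in the frame of stand between 0.018 and 0.028 m and linear speed of each of bell, bottle, jar, tin below 0.02 m/s and contact force between each of bell, bottle, jar, tin and the fingers below 0.05 N and angle between each of bell, bottle, jar, tin's own z axis and vertical below 0.1 rad and x of bottle in the frame of tray between -0.125 and 0.125 m and y of bottle in the frame of tray between -0.06 and 0.06 m and z of each of bottle, jar, tin in the frame of tray below 0.012 m and x of jar in the frame of tray between -0.125 and 0.125 m and y of jar in the frame of tray between -0.06 and 0.06 m and x of tin in the frame of tray between -0.125 and 0.125 m and y of tin in the frame of tray between -0.06 and 0.06 m), for 0.2 s.
At the end, for the whole second after the job is handed in: The bell stands upright on the stand, its centre within 12 mm of the stand's; bottle, jar and tin each stand upright within 12 mm of where they stood at the start; all released and at rest (horizontal distance between bell and stand below 0.012 m and z of bell in the frame of stand between 0.018 and 0.028 m and linear speed of each of bell, bottle, jar, tin below 0.02 m/s and contact force between each of bell, bottle, jar, tin and the fingers below 0.05 N and angle between each of bell, bottle, jar, tin's own z axis and vertical below 0.1 rad and distance of each of bottle, jar, tin from where it was at the start of the episode below 0.012 m); the robot touches nothing.
It fails at once if a container or the bell is tipped by more than about 35 degrees (angle between any of bottle, jar, tin, bell's own z axis and vertical above 0.6 rad).
It fails at once if the dish, the flask or the spatula is moved by more than 20 mm (distance of any of dish, flask, spatula from where it was at the start of the episode above 0.02 m).
It also fails if it takes over 144 s, if anything falls off the work surface, if the arm or the gripper's body presses on something with over 40 N, if the wrist force passes 120 N, or if a joint passes its speed limit or range.

## Working session

There is one attempt and no reset: what is moved stays moved. The work goes in short steps, Python scripts to look and compute and a tool call to move; the robot and the scene stay as the last step left them, time stands still between calls to the robot, and variables do not carry over. Pictures are saved under pics/ and viewed, at most 14 in all, crops included, and the job is handed in when it is done.

Besides the shell and the picture viewer there is one more tool, called after ">>>" as a command line: name --argument value ..., lists and objects as JSON in quotes. move_arm: Moves the arm, as the interface text tells. Its arguments: {"type":"object","properties":{"rows":{"type":"array","items":{"type":"object","properties":{"translation":{"type":"array","items":{"type":"number"}},"rot":{"type":"array","items":{"type":"number"}},"hand":{"type":"number"}}}},"squeeze":{"type":"number"}},"required":["rows"]}

```bash
mkdir -p pics; ls; cat > h.py <<'E'
import numpy as np, cv2
from scipy.spatial.transform import Rotation as R
from station import arm
def T(name):
    c=arm.camera_params(name); M=np.eye(4)
    if 'tool_from_camera' in c:
        s=arm.get_state(); M[:3,:3]=R.from_euler('xyz',s['ee_rot']).as_matrix(); M[:3,3]=s['eef_pos']
        return M@np.array(c['tool_from_camera'])
    o=np.array(c['orientation']); M[:3,:3]=o if o.shape==(3,3) else R.from_euler('xyz',o).as_matrix()
    M[:3,3]=c['position']; return M
def grab(name,png=None):
    M=T(name); im,d=arm.grab_frame(name)
    if png: cv2.imwrite('pics/'+png,im[:,:,::-1])
    return M,im,d
def find(name,labels,M,f=arm.pinpoint):
    for l in labels:
        for r in f(l,name)[:2]:
            print(name,l,np.round((M@np.r_[r['point'],1])[:3],4),round(r['p'],2))
def cloud(name,M,d):
    c=arm.camera_params(name); f=240/np.tan(np.radians(c['vfov'])/2)
    v,u=np.mgrid[:480,:640]; P=np.stack([(u-c['cx'])*d/f,(v-c['cy'])*d/f,d],-1)
    return P@M[:3,:3].T+M[:3,3]
E
python3 - <<'E'
from h import *
print(arm.camera_params('scene'),arm.camera_params('side'),arm.camera_params('wrist'))
for n in ['scene','side']:
    M,im,d=grab(n,n+'0.png')
    find(n,['bottle','jar','tin','bell','rack','tray','stand','dish','flask','spatula'],M)
print(arm.get_state())
E
```

```text
pics
{'vfov': 49.81777150985517, 'cx': 325.4350629904461, 'cy': 244.4551025493104, 'position': array([1.14042141, 0.60587079, 0.72154515]), 'orientation': array([-2.25873024,  0.00732524,  2.4040217 ])} {'vfov': 46.994063516063925, 'cx': 320.8735600931253, 'cy': 237.31640657946863, 'position': array([ 0.15246793, -0.45118572,  0.6121693 ]), 'orientation': array([-2.32257826, -0.0196248 , -0.73059001])} {'vfov': 59.51253485673069, 'cx': 322.0253203236094, 'cy': 238.5548998151736, 'tool_from_camera': array([[-1.19395355e-05, -9.65923925e-01, -2.58826139e-01,
         7.05845691e-02],
       [ 9.99999998e-01, -2.79464200e-05,  5.81648369e-05,
         4.54730637e-04],
       [-6.34160716e-05, -2.58826138e-01,  9.65923924e-01,
        -1.44846032e-01],
       [ 0.00000000e+00,  0.00000000e+00,  0.00000000e+00,
         1.00000000e+00]])}
scene bottle [0.5987 0.0494 0.011 ] 0.63
scene jar [ 0.5344 -0.0283  0.0112] 0.9
scene tin [ 0.6114 -0.0928  0.0089] 0.78
scene bell [ 0.5999 -0.021   0.0121] 0.71
scene rack [ 0.5769 -0.0229  0.0036] 0.84
scene rack [ 0.7773 -0.1231  0.003 ] 0.52
scene 
[... 611 characters left out ...]
  0.0015] 0.68
{'t': 1.1, 'q': array([-8.14866506e-01,  3.58578567e-01,  1.19023436e-02, -8.93685373e-06,
       -1.22413139e+00, -2.88119891e-01]), 'qd': array([-6.05389004e-04, -5.80928858e-04, -4.57342146e-05,  1.11651642e-03,
        2.89290208e-03, -9.67202672e-04]), 'joint_efforts': array([-8.94500990e-04, -5.82394373e+01,  2.93311483e+01,  7.00280070e+00,
        1.25663195e-02,  3.49762809e-05]), 'eef_pos': array([ 0.3043592 , -0.60244871,  0.24057452]), 'ee_rot': array([ 3.14157944e+00,  4.85079016e-06, -2.67378576e+00]), 'force': array([0.1854357 , 1.06938173, 0.30197483]), 'moment': array([-0.03195133,  0.05154465,  0.01040382]), 'gripper_force': 0.0, 'width': 0.08779756337709436}
```

View pics/scene0.png

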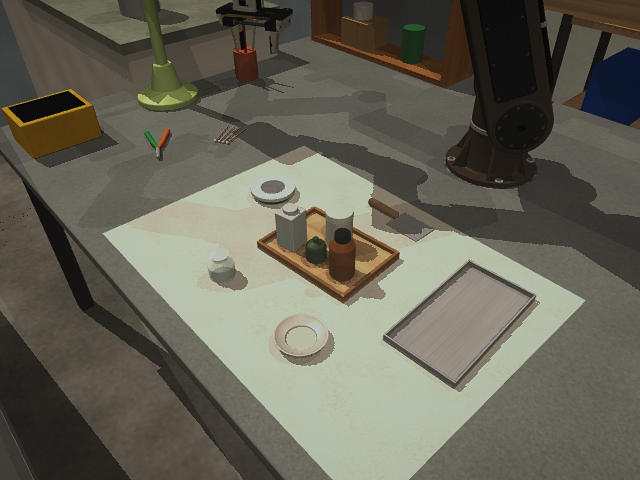

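View pics/side0.png

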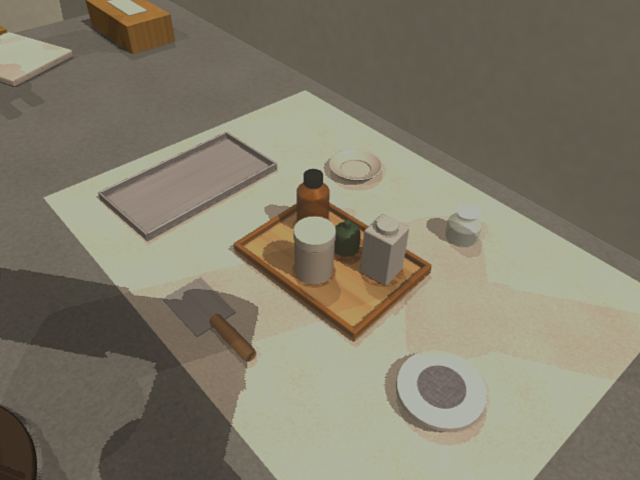

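The pictures agree with the networks. The bottle (340,255 in scene) is on the left disc, the jar (340,225) on the near one and the tin (290,230) on the right one, with the bell between them. The tray is on the left and the stand on the right. I'll refine these from depth.

```bash
cat > m.py <<'E'
from h import *
def top(P,c,r,z0,z1,rect=False):
    q=P.reshape(-1,3); q=q[(np.hypot(q[:,0]-c[0],q[:,1]-c[1])<r)&(q[:,2]>z0)&(q[:,2]<z1)]
    if len(q)<10: return len(q)
    o=[len(q),np.round((q[:,:2].min(0)+q[:,:2].max(0))/2,4),np.round(cv2.minEnclosingCircle(q[:,:2].astype(np.float32)),4) if 0 else cv2.minEnclosingCircle(q[:,:2].astype(np.float32)),round(float(np.median(q[:,2])),4)]
    if rect: o.append(cv2.minAreaRect(q[:,:2].astype(np.float32)))
    return o
E
python3 - <<'E'
from m import *
for n in ['scene','side']:
    M,im,d=grab(n); P=cloud(n,M,d)
    print(n)
    print('bottle',top(P,(.598,.05),.03,.110,.12))
    print('jar',top(P,(.534,-.028),.045,.089,.1))
    print('tin',top(P,(.613,-.093),.05,.09,.099,True))
    print('tincap',top(P,(.613,-.093),.03,.101,.11))
    print('bell',top(P,(.601,-.021),.03,.012,.038), top(P,(.601,-.021),.025,.058,.07))
    print('stand',top(P,(.515,-.283),.08,.018,.027))
    print('tray',top(P,(.519,.287),.2,.0125,.02,True))
E
```

```text
scene
bottle [156, array([0.6012, 0.052 ]), ((0.6012817025184631, 0.05191238597035408), 0.016727052628993988), 0.1153]
jar [424, array([ 0.5345, -0.0253]), ((0.5341360569000244, -0.025479625910520554), 0.031196052208542824), 0.0944]
tin [226, array([ 0.6135, -0.0894]), ((0.6133517026901245, -0.090029276907444), 0.03156246244907379), 0.096, ((0.6131904721260071, -0.09087473154067993), (0.04943550378084183, 0.049079474061727524), 11.710652351379395)]
tincap [126, array([ 0.6123, -0.0915]), ((0.6117385625839233, -0.09112902730703354), 0.017217285931110382), 0.1052]
bell [221, array([ 0.601 , -0.0187]), ((0.6012179851531982, -0.020778782665729523), 0.029711218550801277), 0.0235] [32, array([ 0.6069, -0.0191]), ((0.6070390343666077, -0.01843898929655552), 0.00685906782746315), 0.0636]
stand [895, array([ 0.5176, -0.2814]), ((0.5165921449661255, -0.28127723932266235), 0.05719759687781334), 0.0228]
tray [1194, array([0.5169, 0.2294]), ((0.5195266008377075, 0.2577715814113617), 0.173442542552948), 0.0159, ((0.5206888318061829, 0.22628536820411682), (0.28239020705223083, 0.2736190855503082), 
[... 441 characters left out ...]
1593246), 10.888717651367188)]
tincap [269, array([ 0.6114, -0.0908]), ((0.6114532351493835, -0.09071696549654007), 0.016486676409840584), 0.1029]
bell [307, array([ 0.6011, -0.0286]), ((0.6017202734947205, -0.026535220444202423), 0.020227771252393723), 0.0255] [41, array([ 0.6064, -0.0193]), ((0.6044449210166931, -0.0208793506026268), 0.005393923260271549), 0.0614]
stand [5429, array([ 0.5167, -0.2819]), ((0.5168434977531433, -0.2825615704059601), 0.056037694215774536), 0.0203]
tray [933, array([0.5162, 0.2297]), ((0.5179203152656555, 0.25672122836112976), 0.17301666736602783), 0.014, ((0.5199815034866333, 0.22654549777507782), (0.28043675422668457, 0.27435413002967834), 3.564091682434082)]
```

```bash
cat > g.py <<'E'
import sys
from h import *
# usage: g.py x y z yaw : shift (cm) and turn (deg) in tool axes from the present pose
def go(x,y,z,yaw):
    s=arm.get_state(); r=R.from_euler('xyz',s['ee_rot']); t=R.from_euler('xyz',[np.pi,0,yaw])
    print('at',np.round(s['eef_pos'],4),np.round(s['ee_rot'],3),'t',s['t'],'shift cm',np.round(r.inv().apply(np.array([x,y,z])-s['eef_pos'])*100,2),'rot',np.round(np.degrees((r.inv()*t).as_rotvec()),1))
if __name__=='__main__': go(*map(float,sys.argv[1:]))
E
python3 - <<'E'
from m import *
for n in ['scene','side']:
    M,im,d=grab(n); P=cloud(n,M,d); P[P[...,1]<.18]=9
    print('tray',top(P,(.519,.287),.2,.0115,.02,True))
E
python3 g.py .6005 .052 .16 -1.486
```

```text
tray [1161, array([0.5168, 0.2877]), ((0.5172954797744751, 0.28805309534072876), 0.1580134630203247), 0.0156, ((0.5163613557815552, 0.287445068359375), (0.2834705114364624, 0.15145041048526764), 3.6084043979644775)]
tray [863, array([0.5161, 0.2872]), ((0.5161611437797546, 0.2870301604270935), 0.15818892419338226), 0.0132, ((0.5166356563568115, 0.2880339026451111), (0.28165489435195923, 0.15345622599124908), 3.671722888946533)]
at [ 0.3044 -0.6024  0.2406] [ 3.142  0.    -2.674] t 1.3 shift cm [-55.94  45.06   8.06] rot [ -0.    0.  -68.1]
```

>>> move_arm --rows '[{"translation": [-56, 45, 0], "rot": [0, 0, -68], "hand": 0}, {"translation": [-56, 45, 0], "rot": [0, 0, -68], "hand": 0}, {"translation": [-56, 45, 0], "rot": [0, 0, -68], "hand": 0}, {"translation": [-56, 45, 0], "rot": [0, 0, -68], "hand": 0}, {"translation": [-56, 45, 0], "rot": [0, 0, -68], "hand": 0}, {"translation": [-56, 45, 0], "rot": [0, 0, -68], "hand": 0}, {"translation": [-56, 45, 0], "rot": [0, 0, -68], "hand": 0}, {"translation": [-56, 45, 0], "rot": [0, 0, -68], "hand": 0}]'

```text
t: 1.97
eef_pos: [0.4426, -0.2971, 0.2409]
ee_rot: [-3.141, -0.0, -1.668]
force: [1.3, 0.1, -0.7]
width: 0.0875
gripper_force: 0.0
```

```bash
python3 g.py .6005 .052 .19 -1.486
```

```text
at [ 0.4426 -0.2971  0.2409] [-3.141 -0.    -1.668] t 1.9667 shift cm [-36.27 -12.34   5.1 ] rot [ -0.   -0.  -10.4]
```

>>> move_arm --rows '[{"translation": [-36, -12, 0], "rot": [0, 0, -10], "hand": 0}, {"translation": [-36, -12, 0], "rot": [0, 0, -10], "hand": 0}, {"translation": [-36, -12, 0], "rot": [0, 0, -10], "hand": 0}, {"translation": [-36, -12, 0], "rot": [0, 0, -10], "hand": 0}, {"translation": [-36, -12, 0], "rot": [0, 0, -10], "hand": 0}, {"translation": [-36, -12, 0], "rot": [0, 0, -10], "hand": 0}, {"translation": [-36, -12, 0], "rot": [0, 0, -10], "hand": 0}, {"translation": [-36, -12, 0], "rot": [0, 0, -10], "hand": 0}]'

```text
t: 2.63
eef_pos: [0.58, 0.0069, 0.241]
ee_rot: [-3.141, 0.0, -1.499]
force: [1.1, -1.3, 0.5]
width: 0.0874
gripper_force: 0.0
```

```bash
python3 g.py .6005 .052 .072 -1.486
```

```text
at [0.58   0.0069 0.241 ] [-3.141  0.    -1.499] t 2.6333 shift cm [-4.35 -2.36 16.9 ] rot [-0.   0.  -0.7]
```

>>> move_arm --rows '[{"translation": [0, 0, 0], "rot": [0, 0, 0], "hand": 0}, {"translation": [0, 0, 0], "rot": [0, 0, 0], "hand": 0}, {"translation": [0, 0, 0], "rot": [0, 0, 0], "hand": 0}]'

```text
t: 2.88
eef_pos: [0.5793, 0.005, 0.2403]
ee_rot: [3.141, -0.0, -1.498]
force: [-0.3, -0.8, 0.8]
width: 0.0874
gripper_force: 0.0
```

```bash
python3 g.py .6005 .052 .072 -1.486; python3 - <<'E'
from h import *
M,im,d=grab('wrist','w1.png'); find('wrist',['bottle','jar','tin','bell'],M)
E
```

```text
at [0.5793 0.005  0.2403] [ 3.141 -0.    -1.498] t 2.8833 shift cm [-4.53 -2.47 16.83] rot [ 0.  -0.  -0.7]
wrist bottle [0.5997 0.0525 0.0073] 0.95
wrist jar [ 0.5337 -0.0241  0.0094] 0.75
wrist tin [ 0.6083 -0.014   0.0116] 0.69
wrist tin [ 0.6079 -0.0919  0.0108] 0.6
wrist bell [ 0.6075 -0.0137  0.0134] 0.77
```

>>> move_arm --rows '[{"translation": [-4.5, -2.5, 0], "rot": [0, 0, -0.7], "hand": 0}, {"translation": [-4.5, -2.5, 2], "rot": [0, 0, -0.7], "hand": 0}, {"translation": [-4.5, -2.5, 6], "rot": [0, 0, -0.7], "hand": 0}, {"translation": [-4.5, -2.5, 10], "rot": [0, 0, -0.7], "hand": 0}, {"translation": [-4.5, -2.5, 13], "rot": [0, 0, -0.7], "hand": 0}, {"translation": [-4.5, -2.5, 15.5], "rot": [0, 0, -0.7], "hand": 0}, {"translation": [-4.5, -2.5, 16.8], "rot": [0, 0, -0.7], "hand": 0}, {"translation": [-4.5, -2.5, 16.8], "rot": [0, 0, -0.7], "hand": 0}]'

```text
t: 3.8
eef_pos: [0.599, 0.05, 0.0692]
ee_rot: [3.136, -0.001, -1.489]
force: [-0.5, 0.2, -0.3]
width: 0.0877
gripper_force: 0.0
```

>>> move_arm --rows '[{"translation": [0, 0, 0], "rot": [0, 0, 0], "hand": 0.3}, {"translation": [0, 0, 0], "rot": [0, 0, 0], "hand": 0.5}, {"translation": [0, 0, 0], "rot": [0, 0, 0], "hand": 0.7}, {"translation": [0, 0, 0], "rot": [0, 0, 0], "hand": 0.7}, {"translation": [0, 0, 0], "rot": [0, 0, 0], "hand": 0.7}, {"translation": [0, 0, 0], "rot": [0, 0, 0], "hand": 0.7}]' --squeeze 20

```text
t: 4.3
eef_pos: [0.6015, 0.0516, 0.0734]
ee_rot: [-3.14, 0.0, -1.487]
force: [-4.2, 0.3, 4.1]
width: 0.0532
gripper_force: 1.9
```

>>> move_arm --rows '[{"translation": [0, 0, 0], "rot": [0, 0, 0], "hand": 0.7}, {"translation": [0, 0, 0], "rot": [0, 0, 0], "hand": 0.7}, {"translation": [0, 0, 0], "rot": [0, 0, 0], "hand": 0.7}]' --squeeze 20

```text
t: 4.55
eef_pos: [0.6011, 0.0514, 0.0732]
ee_rot: [-3.142, -0.0, -1.487]
force: [-2.6, -1.1, 6.0]
width: 0.0513
gripper_force: 20.0
```

```bash
python3 g.py .6113 .2937 .067 -1.486
```

```text
at [0.6011 0.0514 0.0732] [-3.142 -0.    -1.487] t 4.55 shift cm [-24.06  -3.05   0.62] rot [-0. -0. -0.]
```

>>> move_arm --rows '[{"translation": [0, 0, -3], "rot": [0, 0, 0], "hand": 0.7}, {"translation": [0, 0, -6], "rot": [0, 0, 0], "hand": 0.7}, {"translation": [-3, -0.4, -7], "rot": [0, 0, 0], "hand": 0.7}, {"translation": [-7, -0.9, -7], "rot": [0, 0, 0], "hand": 0.7}, {"translation": [-11, -1.4, -7], "rot": [0, 0, 0], "hand": 0.7}, {"translation": [-15, -1.9, -7], "rot": [0, 0, 0], "hand": 0.7}, {"translation": [-19, -2.4, -7], "rot": [0, 0, 0], "hand": 0.7}, {"translation": [-22.5, -2.9, -7], "rot": [0, 0, 0], "hand": 0.7}]'

```text
t: 5.22
eef_pos: [0.6106, 0.2805, 0.142]
ee_rot: [3.141, 0.0, -1.487]
force: [0.4, -0.3, -3.0]
width: 0.0513
gripper_force: 20.0
```

>>> move_arm --rows '[{"translation": [-1.6, -0.2, 0], "rot": [0, 0, 0], "hand": 0.7}, {"translation": [-1.6, -0.2, 2], "rot": [0, 0, 0], "hand": 0.7}, {"translation": [-1.6, -0.2, 4], "rot": [0, 0, 0], "hand": 0.7}, {"translation": [-1.6, -0.2, 6], "rot": [0, 0, 0], "hand": 0.7}, {"translation": [-1.6, -0.2, 6.8], "rot": [0, 0, 0], "hand": 0.7}, {"translation": [-1.6, -0.2, 7.2], "rot": [0, 0, 0], "hand": 0.7}, {"translation": [-1.6, -0.2, 7.4], "rot": [0, 0, 0], "hand": 0.7}, {"translation": [-1.6, -0.2, 7.4], "rot": [0, 0, 0], "hand": 0.7}]'

```text
t: 5.88
eef_pos: [0.6123, 0.2942, 0.0689]
ee_rot: [-3.141, 0.0, -1.487]
force: [-0.1, 0.1, -2.8]
width: 0.0514
gripper_force: 20.0
```

```bash
python3 g.py .6113 .2937 .067 -1.486
```

```text
at [0.6123 0.2942 0.0689] [-3.141  0.    -1.487] t 5.8833 shift cm [0.04 0.1  0.19] rot [-0.   0.  -0.1]
```

>>> move_arm --rows '[{"translation": [0, 0, 0.15], "rot": [0, 0, 0], "hand": 0.7}, {"translation": [0, 0, 0.15], "rot": [0, 0, 0], "hand": 0.3}, {"translation": [0, 0, 0.15], "rot": [0, 0, 0], "hand": 0}, {"translation": [0, 0, 0.15], "rot": [0, 0, 0], "hand": 0}, {"translation": [0, 0, 0.15], "rot": [0, 0, 0], "hand": 0}, {"translation": [0, 0, -3], "rot": [0, 0, 0], "hand": 0}, {"translation": [0, 0, -7], "rot": [0, 0, 0], "hand": 0}, {"translation": [0, 0, -9], "rot": [0, 0, 0], "hand": 0}]'

```text
t: 6.55
eef_pos: [0.6135, 0.2949, 0.1632]
ee_rot: [-3.137, 0.001, -1.486]
force: [0.9, 0.4, 0.1]
width: 0.0867
gripper_force: 0.0
```

```bash
python3 g.py .612 -.091 .066 -1.374; python3 g.py .534 -.026 .055 -3.056
```

```text
at [0.6135 0.2949 0.1632] [-3.137e+00  1.000e-03 -1.486e+00] t 6.55 shift cm [38.45  3.45  9.65] rot [-0.3  0.1 -6.4]
at [0.6135 0.2949 0.1632] [-3.137e+00  1.000e-03 -1.486e+00] t 6.55 shift cm [31.32 10.68 10.73] rot [-0.1  0.3 89.9]
```

>>> move_arm --rows '[{"translation": [38.4, 3.3, 0], "rot": [0, 0, -6.4], "hand": 0}, {"translation": [38.4, 3.3, 0], "rot": [0, 0, -6.4], "hand": 0}, {"translation": [38.4, 3.3, 0], "rot": [0, 0, -6.4], "hand": 0}, {"translation": [38.4, 3.3, 0], "rot": [0, 0, -6.4], "hand": 0}, {"translation": [38.4, 3.3, 0], "rot": [0, 0, -6.4], "hand": 0}, {"translation": [38.4, 3.3, 0], "rot": [0, 0, -6.4], "hand": 0}, {"translation": [38.4, 3.3, 0], "rot": [0, 0, -6.4], "hand": 0}, {"translation": [38.4, 3.3, 0], "rot": [0, 0, -6.4], "hand": 0}]'

```text
t: 7.22
eef_pos: [0.6111, -0.041, 0.1593]
ee_rot: [-3.14, -0.0, -1.375]
force: [2.4, -0.9, -0.6]
width: 0.0873
gripper_force: 0.0
```

```bash
python3 g.py .612 -.091 .063 -1.374
```

```text
at [ 0.6111 -0.041   0.1593] [-3.14  -0.    -1.375] t 7.2167 shift cm [4.92 0.9  9.63] rot [-0.1 -0.  -0. ]
```

>>> move_arm --rows '[{"translation": [4.7, 0.9, 0], "rot": [0, 0, 0], "hand": 0}, {"translation": [4.7, 0.9, 0], "rot": [0, 0, 0], "hand": 0}, {"translation": [4.7, 0.9, 0], "rot": [0, 0, 0], "hand": 0}, {"translation": [4.7, 0.9, 2], "rot": [0, 0, 0], "hand": 0}]'

```text
t: 7.55
eef_pos: [0.6142, -0.0878, 0.1425]
ee_rot: [-3.134, -0.001, -1.376]
force: [1.3, 0.6, -0.8]
width: 0.0876
gripper_force: 0.0
```

```bash
python3 g.py .612 -.091 .063 -1.374
```

```text
at [ 0.6142 -0.0878  0.1425] [-3.134e+00 -1.000e-03 -1.376e+00] t 7.55 shift cm [0.26 0.33 7.95] rot [-0.4 -0.1 -0.1]
```

>>> move_arm --rows '[{"translation": [0.1, 0.2, 2], "rot": [0, 0, 0], "hand": 0}, {"translation": [0.1, 0.2, 4.5], "rot": [0, 0, 0], "hand": 0}, {"translation": [0.1, 0.2, 6.5], "rot": [0, 0, 0], "hand": 0}, {"translation": [0.1, 0.2, 7.6], "rot": [0, 0, 0], "hand": 0}, {"translation": [0.1, 0.2, 7.6], "rot": [0, 0, 0], "hand": 0.1}, {"translation": [0.1, 0.2, 7.6], "rot": [0, 0, 0], "hand": 0.3}, {"translation": [0.1, 0.2, 7.6], "rot": [0, 0, 0], "hand": 0.5}, {"translation": [0.1, 0.2, 7.6], "rot": [0, 0, 0], "hand": 0.7}]'

```text
t: 8.22
eef_pos: [0.6109, -0.088, 0.0641]
ee_rot: [-3.139, -0.0, -1.375]
force: [-0.1, -0.4, -0.3]
width: 0.0667
gripper_force: 0.0
```

>>> move_arm --rows '[{"translation": [0, 0, 0], "rot": [0, 0, 0], "hand": 0.7}, {"translation": [0, 0, 0], "rot": [0, 0, 0], "hand": 0.7}, {"translation": [0, 0, 0], "rot": [0, 0, 0], "hand": 0.7}, {"translation": [0, 0, 0], "rot": [0, 0, 0], "hand": 0.7}, {"translation": [0, 0, 0], "rot": [0, 0, 0], "hand": 0.7}, {"translation": [0, 0, 0], "rot": [0, 0, 0], "hand": 0.7}]' --squeeze 20

```text
t: 8.72
eef_pos: [0.6104, -0.0883, 0.0633]
ee_rot: [-3.14, -0.0, -1.375]
force: [-0.3, 1.4, 5.6]
width: 0.048
gripper_force: 20.0
```

```bash
python3 g.py .5165 .2877 .058 -1.374; python3 g.py .5165 .2877 .058 -1.507
```

```text
at [ 0.6104 -0.0883  0.0633] [-3.14  -0.    -1.375] t 8.7167 shift cm [-38.71   1.9    0.52] rot [-0.1 -0.  -0.1]
at [ 0.6104 -0.0883  0.0633] [-3.14  -0.    -1.375] t 8.7167 shift cm [-38.71   1.9    0.52] rot [-0.1 -0.   7.6]
```

>>> move_arm --rows '[{"translation": [0, 0, -3], "rot": [0, 0, 0], "hand": 0.7}, {"translation": [0, 0, -7], "rot": [0, 0, 0], "hand": 0.7}, {"translation": [0, 0, -10.5], "rot": [0, 0, 0], "hand": 0.7}, {"translation": [-1.5, 0.1, -12], "rot": [0, 0, 0], "hand": 0.7}, {"translation": [-5, 0.4, -12], "rot": [0, 0, 0], "hand": 0.7}, {"translation": [-9, 0.6, -12], "rot": [0, 0, 0], "hand": 0.7}, {"translation": [-13, 0.9, -12], "rot": [0, 0, 0], "hand": 0.7}, {"translation": [-17, 1.2, -12], "rot": [0, 0, 0], "hand": 0.7}]'

```text
t: 9.38
eef_pos: [0.5638, 0.0771, 0.1822]
ee_rot: [3.141, 0.0, -1.377]
force: [1.2, 0.2, -2.1]
width: 0.0476
gripper_force: 20.0
```

>>> move_arm --rows '[{"translation": [-4, 0.3, 0], "rot": [0, 0, 0], "hand": 0.7}, {"translation": [-8, 0.6, 0], "rot": [0, 0, 0], "hand": 0.7}, {"translation": [-12, 0.9, 0], "rot": [0, 0, 0], "hand": 0.7}, {"translation": [-16, 1.2, 0], "rot": [0, 0, 0], "hand": 0.7}, {"translation": [-20, 1.4, 1], "rot": [0, 0, 0], "hand": 0.7}, {"translation": [-21.5, 1.5, 4], "rot": [0, 0, 0], "hand": 0.7}, {"translation": [-21.7, 1.5, 7], "rot": [0, 0, 0], "hand": 0.7}, {"translation": [-21.7, 1.5, 9], "rot": [0, 0, 0], "hand": 0.7}]'

```text
t: 10.05
eef_pos: [0.5062, 0.2866, 0.0896]
ee_rot: [3.139, -0.001, -1.374]
force: [-0.6, -0.7, -1.4]
width: 0.048
gripper_force: 20.0
```

```bash
python3 g.py .5085 .2872 .058 -1.375
```

```text
at [0.5062 0.2866 0.0896] [ 3.139e+00 -1.000e-03 -1.374e+00] t 10.05 shift cm [-0.02 -0.25  3.16] rot [ 0.2 -0.1  0.1]
```

>>> move_arm --rows '[{"translation": [0, 0, 1.5], "rot": [0, 0, 0], "hand": 0.7}, {"translation": [0, 0, 2.8], "rot": [0, 0, 0], "hand": 0.7}, {"translation": [0, 0, 3.4], "rot": [0, 0, 0], "hand": 0.7}, {"translation": [0, 0, 3.5], "rot": [0, 0, 0], "hand": 0.7}, {"translation": [0, 0, 3.5], "rot": [0, 0, 0], "hand": 0.7}]'

```text
t: 10.47
eef_pos: [0.5079, 0.2857, 0.0572]
ee_rot: [3.141, -0.001, -1.375]
force: [0.5, 0.2, -1.5]
width: 0.0484
gripper_force: 20.0
```

>>> move_arm --rows '[{"translation": [0, 0, 0], "rot": [0, 0, 0], "hand": 0.35}, {"translation": [0, 0, 0], "rot": [0, 0, 0], "hand": 0.2}, {"translation": [0, 0, 0], "rot": [0, 0, 0], "hand": 0.2}, {"translation": [0, 0, 0], "rot": [0, 0, 0], "hand": 0.2}, {"translation": [0, 0, -2], "rot": [0, 0, 0], "hand": 0.2}, {"translation": [0, 0, -6], "rot": [0, 0, 0], "hand": 0.2}, {"translation": [0, 0, -10], "rot": [0, 0, 0], "hand": 0}, {"translation": [0, 0, -10], "rot": [0, 0, 0], "hand": 0}]'

```text
t: 11.13
eef_pos: [0.5117, 0.2886, 0.166]
ee_rot: [-3.131, 0.005, -1.374]
force: [1.7, 0.9, 0.5]
width: 0.0786
gripper_force: 0.0
```

```bash
python3 g.py .534 -.026 .055 -3.056
```

```text
at [0.5117 0.2886 0.166 ] [-3.131  0.005 -1.374] t 11.1333 shift cm [31.34  4.1  10.9 ] rot [-0.2  0.7 96.4]
```

>>> move_arm --rows '[{"translation": [31, 4, 0], "rot": [0, 0, -83.6], "hand": 0}, {"translation": [31, 4, 0], "rot": [0, 0, -83.6], "hand": 0}, {"translation": [31, 4, 0], "rot": [0, 0, -83.6], "hand": 0}, {"translation": [31, 4, 0], "rot": [0, 0, -83.6], "hand": 0}, {"translation": [31, 4, 0], "rot": [0, 0, -83.6], "hand": 0}, {"translation": [31, 4, 0], "rot": [0, 0, -83.6], "hand": 0}, {"translation": [31, 4, 0], "rot": [0, 0, -83.6], "hand": 0}, {"translation": [31, 4, 0], "rot": [0, 0, -83.6], "hand": 0}]'

```text
t: 11.8
eef_pos: [0.5289, -0.0253, 0.1581]
ee_rot: [-3.141, -0.001, -0.427]
force: [0.3, -0.2, -1.0]
width: 0.0877
gripper_force: 0.0
```

```bash
python3 g.py .534 -.026 .055 .085
```

```text
at [ 0.5289 -0.0253  0.1581] [-3.141e+00 -1.000e-03 -4.270e-01] t 11.8 shift cm [ 0.48 -0.14 10.31] rot [ -0.   -0.1 -29.3]
```

>>> move_arm --rows '[{"translation": [0.4, -0.1, 0], "rot": [0, 0, -27], "hand": 0}, {"translation": [0.4, -0.1, 0], "rot": [0, 0, -27], "hand": 0}, {"translation": [0.4, -0.1, 0], "rot": [0, 0, -27], "hand": 0}, {"translation": [0.4, -0.1, 0], "rot": [0, 0, -27], "hand": 0}, {"translation": [0.4, -0.1, 0], "rot": [0, 0, -27], "hand": 0}, {"translation": [0.4, -0.1, 0], "rot": [0, 0, -27], "hand": 0}, {"translation": [0.4, -0.1, 0], "rot": [0, 0, -27], "hand": 0}]'

```text
t: 12.38
eef_pos: [0.5331, -0.024, 0.1577]
ee_rot: [-3.142, -0.0, 0.036]
force: [0.3, 0.9, -0.4]
width: 0.0877
gripper_force: 0.0
```

```bash
python3 g.py .534 -.026 .05 .085
```

```text
at [ 0.5331 -0.024   0.1577] [-3.142 -0.     0.036] t 12.3833 shift cm [ 0.08  0.21 10.77] rot [-0.  -0.  -2.8]
```

>>> move_arm --rows '[{"translation": [0.1, 0.2, 1.5], "rot": [0, 0, -2.8], "hand": 0}, {"translation": [0.1, 0.2, 4], "rot": [0, 0, -2.8], "hand": 0}, {"translation": [0.1, 0.2, 7], "rot": [0, 0, -2.8], "hand": 0}, {"translation": [0.1, 0.2, 9.3], "rot": [0, 0, -2.8], "hand": 0}, {"translation": [0.1, 0.2, 10.5], "rot": [0, 0, -2.8], "hand": 0}, {"translation": [0.1, 0.2, 10.8], "rot": [0, 0, -2.8], "hand": 0}, {"translation": [0.1, 0.2, 10.8], "rot": [0, 0, -2.8], "hand": 0.2}, {"translation": [0.1, 0.2, 10.8], "rot": [0, 0, -2.8], "hand": 0.4}]'

```text
t: 13.05
eef_pos: [0.5348, -0.0258, 0.0502]
ee_rot: [3.142, -0.001, 0.087]
force: [-0.2, 0.4, -0.3]
width: 0.0794
gripper_force: 0.0
```

>>> move_arm --rows '[{"translation": [0, 0, 0], "rot": [0, 0, 0], "hand": 0.6}, {"translation": [0, 0, 0], "rot": [0, 0, 0], "hand": 0.6}, {"translation": [0, 0, 0], "rot": [0, 0, 0], "hand": 0.6}, {"translation": [0, 0, 0], "rot": [0, 0, 0], "hand": 0.6}, {"translation": [0, 0, 0], "rot": [0, 0, 0], "hand": 0.6}, {"translation": [0, 0, 0], "rot": [0, 0, 0], "hand": 0.6}]' --squeeze 20

```text
t: 13.55
eef_pos: [0.5348, -0.026, 0.0504]
ee_rot: [3.142, -0.002, 0.088]
force: [-0.8, -0.9, 6.3]
width: 0.0583
gripper_force: 20.0
```

```bash
python3 g.py .4277 .2821 .045 .085
```

```text
at [ 0.5348 -0.026   0.0504] [ 3.142e+00 -2.000e-03  8.800e-02] t 13.55 shift cm [ -7.97 -31.63   0.53] rot [ 0.  -0.1  0.2]
```

>>> move_arm --rows '[{"translation": [0, 0, -3], "rot": [0, 0, 0], "hand": 0.6}, {"translation": [-0.5, -1, -6], "rot": [0, 0, 0], "hand": 0.6}, {"translation": [-2, -5, -7], "rot": [0, 0, 0], "hand": 0.6}, {"translation": [-4, -9, -7], "rot": [0, 0, 0], "hand": 0.6}, {"translation": [-6, -12.5, -7], "rot": [0, 0, 0], "hand": 0.6}, {"translation": [-7, -16.5, -7], "rot": [0, 0, 0], "hand": 0.6}, {"translation": [-8, -20.5, -7], "rot": [0, 0, 0], "hand": 0.6}, {"translation": [-8, -24.5, -7], "rot": [0, 0, 0], "hand": 0.6}]'

```text
t: 14.22
eef_pos: [0.4305, 0.2107, 0.1197]
ee_rot: [-3.141, 0.001, 0.087]
force: [1.3, -0.7, -1.8]
width: 0.0591
gripper_force: 20.0
```

>>> move_arm --rows '[{"translation": [0, -3.5, 0], "rot": [0, 0, 0], "hand": 0.6}, {"translation": [0, -6.3, 1], "rot": [0, 0, 0], "hand": 0.6}, {"translation": [0, -7.1, 3], "rot": [0, 0, 0], "hand": 0.6}, {"translation": [0, -7.1, 5], "rot": [0, 0, 0], "hand": 0.6}, {"translation": [0, -7.1, 6.5], "rot": [0, 0, 0], "hand": 0.6}, {"translation": [0, -7.1, 7.2], "rot": [0, 0, 0], "hand": 0.6}, {"translation": [0, -7.1, 7.5], "rot": [0, 0, 0], "hand": 0.6}, {"translation": [0, -7.1, 7.5], "rot": [0, 0, 0], "hand": 0.6}]'

```text
t: 14.88
eef_pos: [0.4268, 0.2802, 0.0448]
ee_rot: [3.14, 0.001, 0.088]
force: [-0.7, 0.2, -1.9]
width: 0.0589
gripper_force: 20.0
```

```bash
python3 g.py .4277 .2821 .0445 .085
```

```text
at [0.4268 0.2802 0.0448] [3.14e+00 1.00e-03 8.80e-02] t 14.8833 shift cm [ 0.11 -0.18  0.03] rot [0.1 0.  0.1]
```

Release, lift, then check all three.

>>> move_arm --rows '[{"translation": [0, 0, 0], "rot": [0, 0, 0], "hand": 0.3}, {"translation": [0, 0, 0], "rot": [0, 0, 0], "hand": 0}, {"translation": [0, 0, 0], "rot": [0, 0, 0], "hand": 0}, {"translation": [0, 0, 0], "rot": [0, 0, 0], "hand": 0}, {"translation": [0, 0, 0], "rot": [0, 0, 0], "hand": 0}, {"translation": [0, 0, -4], "rot": [0, 0, 0], "hand": 0}, {"translation": [0, 0, -8], "rot": [0, 0, 0], "hand": 0}, {"translation": [0, 0, -11], "rot": [0, 0, 0], "hand": 0}]'

```text
t: 15.55
eef_pos: [0.4274, 0.2809, 0.1572]
ee_rot: [-3.141, -0.001, 0.088]
force: [1.0, 1.5, 0.9]
width: 0.0873
gripper_force: 0.0
```

```bash
python3 - <<'E'
from m import *
for n in ['scene','side']:
    M,im,d=grab(n,n+'1.png'); P=cloud(n,M,d)
    print('bottle',top(P,(.612,.294),.03,.102,.116))
    print('tin',top(P,(.508,.287),.03,.093,.105))
    print('jar',top(P,(.427,.28),.045,.08,.095))
    print('bell',top(P,(.606,-.0195),.03,.012,.045), top(P,(.606,-.0195),.02,.055,.07))
    find(n,['bell'],M)
E
python3 g.py .606 -.0195 .04 .085
```

```text
bottle [253, array([0.6129, 0.2951]), ((0.6127925515174866, 0.2948451340198517), 0.01609889045357704), 0.1091]
tin [216, array([0.509 , 0.2824]), ((0.5087688565254211, 0.2820151448249817), 0.017141295596957207), 0.099]
jar [644, array([0.4278, 0.2805]), ((0.4276321232318878, 0.27971896529197693), 0.03260183706879616), 0.0883]
bell [303, array([ 0.606 , -0.0169]), ((0.6075083017349243, -0.01784602552652359), 0.029570896178483963), 0.0278] [38, array([ 0.606 , -0.0189]), ((0.6056768298149109, -0.019013332203030586), 0.0070314425975084305), 0.0628]
scene bell [ 0.6027 -0.0223  0.0108] 0.9
bottle [152, array([0.6111, 0.2939]), ((0.6110609173774719, 0.2940059304237366), 0.01608981192111969), 0.1062]
tin [180, array([0.5082, 0.2815]), ((0.5080561637878418, 0.2818879187107086), 0.0166642926633358), 0.0964]
jar [723, array([0.4267, 0.2815]), ((0.4268524944782257, 0.28083157539367676), 0.03189772367477417), 0.0855]
bell [490, array([ 0.6035, -0.0214]), ((0.6042212843894958, -0.020889757201075554), 0.021896133199334145), 0.0311] [53, array([ 0.6055, -0.0196]), ((0.6048461198806763, -0.02050785720348358), 0.005635665729641914), 0.0607]
side bell [ 0.6041 -0.0188  0.0099] 0.75
at [0.4272 0.2811 0.1557] [-3.139e+00 -2.000e-03  8.700e-02] t 15.75 shift cm [15.17 31.53 11.52] rot [-0.1 -0.1  0.1]
```

View pics/scene1.png

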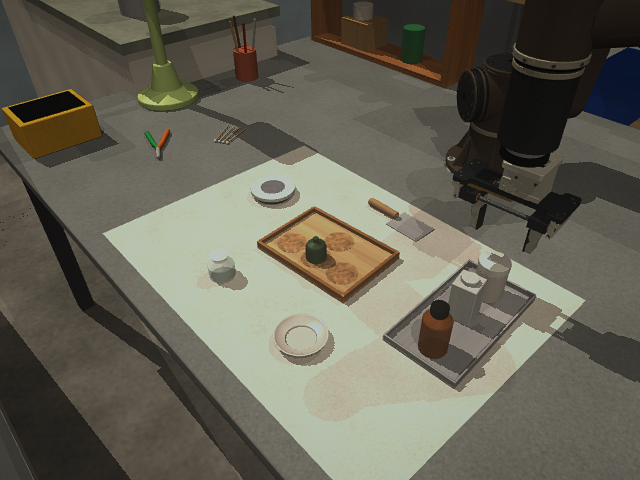

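The bottle (436,330), tin (468,300) and jar (492,278) are upright in the tray. The bell (316,250) hasn't moved, so it is next.

>>> move_arm --rows '[{"translation": [15, 31.5, 0], "rot": [0, 0, 0], "hand": 0}, {"translation": [15, 31.5, 0], "rot": [0, 0, 0], "hand": 0}, {"translation": [15, 31.5, 0], "rot": [0, 0, 0], "hand": 0}, {"translation": [15, 31.5, 0], "rot": [0, 0, 0], "hand": 0}, {"translation": [15, 31.5, 0], "rot": [0, 0, 0], "hand": 0}, {"translation": [15, 31.5, 0], "rot": [0, 0, 0], "hand": 0}, {"translation": [15, 31.5, 0], "rot": [0, 0, 0], "hand": 0}, {"translation": [15, 31.5, 0], "rot": [0, 0, 0], "hand": 0}]'

```text
t: 16.42
eef_pos: [0.5959, -0.0087, 0.1529]
ee_rot: [3.141, 0.003, 0.087]
force: [0.6, 0.7, -0.3]
width: 0.0877
gripper_force: 0.0
```

```bash
python3 g.py .605 -.0195 .029 .085
```

```text
at [ 0.5959 -0.0087  0.1529] [3.141e+00 3.000e-03 8.700e-02] t 16.4167 shift cm [ 0.84  1.15 12.39] rot [0.  0.1 0.1]
```

>>> move_arm --rows '[{"translation": [0.7, 1, 2], "rot": [0, 0, 0], "hand": 0}, {"translation": [0.7, 1, 5], "rot": [0, 0, 0], "hand": 0}, {"translation": [0.7, 1, 6], "rot": [0, 0, 0], "hand": 0}, {"translation": [0.7, 1, 6], "rot": [0, 0, 0], "hand": 0}, {"translation": [0.7, 1, 6], "rot": [0, 0, 0], "hand": 0}]'

```text
t: 16.83
eef_pos: [0.6032, -0.0158, 0.0938]
ee_rot: [3.141, 0.003, 0.088]
force: [0.6, -1.0, 0.2]
width: 0.0876
gripper_force: 0.0
```

```bash
python3 g.py .605 -.0195 .029 .085
```

```text
at [ 0.6032 -0.0158  0.0938] [3.141e+00 3.000e-03 8.800e-02] t 16.8333 shift cm [0.17 0.38 6.48] rot [0.  0.2 0.2]
```

>>> move_arm --rows '[{"translation": [0.15, 0.35, 2], "rot": [0, 0, 0], "hand": 0}, {"translation": [0.15, 0.35, 4], "rot": [0, 0, 0], "hand": 0}, {"translation": [0.15, 0.35, 5.8], "rot": [0, 0, 0], "hand": 0}, {"translation": [0.15, 0.35, 6.4], "rot": [0, 0, 0], "hand": 0}, {"translation": [0.15, 0.35, 6.4], "rot": [0, 0, 0], "hand": 0.2}, {"translation": [0.15, 0.35, 6.4], "rot": [0, 0, 0], "hand": 0.4}, {"translation": [0.15, 0.35, 6.4], "rot": [0, 0, 0], "hand": 0.6}, {"translation": [0.15, 0.35, 6.4], "rot": [0, 0, 0], "hand": 0.8}]'

```text
t: 17.5
eef_pos: [0.6067, -0.0188, 0.0322]
ee_rot: [-3.141, -0.002, 0.088]
force: [0.0, -0.2, 0.2]
width: 0.0666
gripper_force: 0.0
```

>>> move_arm --rows '[{"translation": [0, 0, 0], "rot": [0, 0, 0], "hand": 0.8}, {"translation": [0, 0, 0], "rot": [0, 0, 0], "hand": 0.8}, {"translation": [0, 0, 0], "rot": [0, 0, 0], "hand": 0.8}, {"translation": [0, 0, 0], "rot": [0, 0, 0], "hand": 0.8}, {"translation": [0, 0, 0], "rot": [0, 0, 0], "hand": 0.8}, {"translation": [0, 0, 0], "rot": [0, 0, 0], "hand": 0.8}]' --squeeze 15

```text
t: 18.0
eef_pos: [0.6058, -0.0194, 0.0309]
ee_rot: [3.141, -0.0, 0.088]
force: [-0.9, -0.7, 4.0]
width: 0.0433
gripper_force: 15.0
```

```bash
python3 g.py .517 -.282 .041 .085
```

```text
at [ 0.6058 -0.0194  0.0309] [ 3.141 -0.     0.088] t 18.0 shift cm [-11.15  25.38  -1.01] rot [ 0.  -0.   0.2]
```

>>> move_arm --rows '[{"translation": [0, 0, -3], "rot": [0, 0, 0], "hand": 0.8}, {"translation": [-0.3, 0.7, -6], "rot": [0, 0, 0], "hand": 0.8}, {"translation": [-2, 4.5, -6.5], "rot": [0, 0, 0], "hand": 0.8}, {"translation": [-3.6, 8.2, -6.5], "rot": [0, 0, 0], "hand": 0.8}, {"translation": [-5.2, 11.9, -6.5], "rot": [0, 0, 0], "hand": 0.8}, {"translation": [-6.8, 15.6, -6.5], "rot": [0, 0, 0], "hand": 0.8}, {"translation": [-8.4, 19.3, -6.5], "rot": [0, 0, 0], "hand": 0.8}, {"translation": [-10, 23, -6.5], "rot": [0, 0, 0], "hand": 0.8}]'

```text
t: 18.67
eef_pos: [0.5247, -0.2584, 0.0949]
ee_rot: [-3.141, 0.001, 0.088]
force: [1.7, 0.2, -3.6]
width: 0.0433
gripper_force: 15.0
```

>>> move_arm --rows '[{"translation": [-1.1, 2.4, 0], "rot": [0, 0, 0], "hand": 0.8}, {"translation": [-1.1, 2.4, 1], "rot": [0, 0, 0], "hand": 0.8}, {"translation": [-1.1, 2.4, 3], "rot": [0, 0, 0], "hand": 0.8}, {"translation": [-1.1, 2.4, 3.5], "rot": [0, 0, 0], "hand": 0.8}, {"translation": [-1.1, 2.4, 3.5], "rot": [0, 0, 0], "hand": 0.8}, {"translation": [-1.1, 2.4, 3.5], "rot": [0, 0, 0], "hand": 0.8}]'

```text
t: 19.17
eef_pos: [0.5172, -0.2816, 0.0602]
ee_rot: [-3.141, 0.001, 0.088]
force: [0.3, 0.2, -3.2]
width: 0.0436
gripper_force: 15.0
```

```bash
python3 g.py .5175 -.282 .0435 .085;python3 - <<'E'
from m import *
M,im,d=grab('side','side2.png'); P=cloud('side',M,d)
print('knob',top(P,(.517,-.282),.02,.085,.12))
E
```

```text
at [ 0.5172 -0.2816  0.0602] [-3.141e+00  1.000e-03  8.800e-02] t 19.1667 shift cm [0.03 0.05 1.67] rot [-0.   0.1  0.2]
knob [24, array([ 0.5174, -0.2807]), ((0.5173739194869995, -0.28113067150115967), 0.005619903560727835), 0.0911]
```

View pics/side2.png

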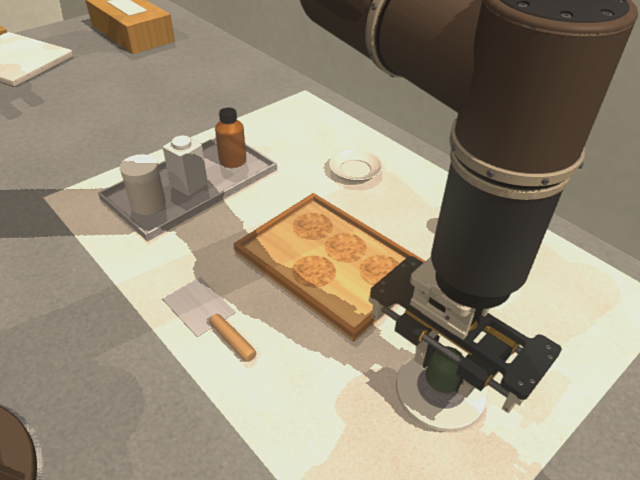

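The bell (444,370) hangs centred over the stand's felt spot. I'll lower it and release.

>>> move_arm --rows '[{"translation": [0, 0, 0.8], "rot": [0, 0, 0], "hand": 0.8}, {"translation": [0, 0, 1.4], "rot": [0, 0, 0], "hand": 0.8}, {"translation": [0, 0, 1.65], "rot": [0, 0, 0], "hand": 0.8}, {"translation": [0, 0, 1.7], "rot": [0, 0, 0], "hand": 0.8}, {"translation": [0, 0, 1.7], "rot": [0, 0, 0], "hand": 0.8}]'

```text
t: 19.63
eef_pos: [0.5173, -0.2818, 0.0434]
ee_rot: [-3.141, 0.0, 0.088]
force: [0.3, 0.7, -3.2]
width: 0.0438
gripper_force: 15.0
```

>>> move_arm --rows '[{"translation": [0, 0, 0], "rot": [0, 0, 0], "hand": 0.4}, {"translation": [0, 0, 0], "rot": [0, 0, 0], "hand": 0.1}, {"translation": [0, 0, 0], "rot": [0, 0, 0], "hand": 0}, {"translation": [0, 0, 0], "rot": [0, 0, 0], "hand": 0}, {"translation": [0, 0, 0], "rot": [0, 0, 0], "hand": 0}, {"translation": [0, 0, -4], "rot": [0, 0, 0], "hand": 0}, {"translation": [0, 0, -8], "rot": [0, 0, 0], "hand": 0}, {"translation": [0, 0, -12], "rot": [0, 0, 0], "hand": 0}]'

```text
t: 20.3
eef_pos: [0.5167, -0.282, 0.1646]
ee_rot: [-3.141, 0.002, 0.088]
force: [1.8, -0.2, -0.0]
width: 0.0864
gripper_force: 0.0
```

```bash
python3 - <<'E'
from m import *
for n in ['scene','side']:
    M,im,d=grab(n); P=cloud(n,M,d)
    print('knob',top(P,(.517,-.282),.02,.066,.1))
    print('stand',top(P,(.517,-.282),.08,.018,.0265))
E
python3 g.py .4268 .2802 .0448 .088
```

```text
knob [39, array([ 0.5196, -0.2744]), ((0.5200833082199097, -0.2749146521091461), 0.011942462995648384), 0.0715]
stand [651, array([ 0.5176, -0.2805]), ((0.5173842906951904, -0.28061923384666443), 0.05746457353234291), 0.0226]
knob [101, array([ 0.5169, -0.2811]), ((0.5164203643798828, -0.2825985550880432), 0.006323282606899738), 0.0732]
stand [4106, array([ 0.5163, -0.2825]), ((0.5164245367050171, -0.2819373309612274), 0.05528673902153969), 0.0202]
at [ 0.5212 -0.2834  0.1712] [ 3.137 -0.011  0.089] t 20.4 shift cm [ -4.53 -57.04  12.3 ] rot [ 0.3 -0.6  0. ]
```

>>> move_arm --rows '[{"translation": [-4.3, -56.8, 0], "rot": [0, 0, 0], "hand": 0}, {"translation": [-4.3, -56.8, 0], "rot": [0, 0, 0], "hand": 0}, {"translation": [-4.3, -56.8, 0], "rot": [0, 0, 0], "hand": 0}, {"translation": [-4.3, -56.8, 0], "rot": [0, 0, 0], "hand": 0}, {"translation": [-4.3, -56.8, 0], "rot": [0, 0, 0], "hand": 0}, {"translation": [-4.3, -56.8, 0], "rot": [0, 0, 0], "hand": 0}, {"translation": [-4.3, -56.8, 0], "rot": [0, 0, 0], "hand": 0}, {"translation": [-4.3, -56.8, 0], "rot": [0, 0, 0], "hand": 0}]'

```text
t: 21.07
eef_pos: [0.4626, 0.0487, 0.164]
ee_rot: [-3.141, -0.001, 0.087]
force: [1.6, -0.3, 0.4]
width: 0.0875
gripper_force: 0.0
```

```bash
python3 g.py .4268 .2802 .0448 .088
```

```text
at [0.4626 0.0487 0.164 ] [-3.141e+00 -1.000e-03  8.700e-02] t 21.0667 shift cm [ -1.55 -23.37  11.93] rot [-0.  -0.1 -0. ]
```

>>> move_arm --rows '[{"translation": [-1.5, -23.3, 0], "rot": [0, 0, 0], "hand": 0}, {"translation": [-1.5, -23.3, 0], "rot": [0, 0, 0], "hand": 0}, {"translation": [-1.5, -23.3, 0], "rot": [0, 0, 0], "hand": 0}, {"translation": [-1.5, -23.3, 0], "rot": [0, 0, 0], "hand": 0}, {"translation": [-1.5, -23.3, 0], "rot": [0, 0, 0], "hand": 0}, {"translation": [-1.5, -23.3, 0], "rot": [0, 0, 0], "hand": 0}, {"translation": [-1.5, -23.3, 0], "rot": [0, 0, 0], "hand": 0}, {"translation": [-1.5, -23.3, 0], "rot": [0, 0, 0], "hand": 0}]'

```text
t: 21.73
eef_pos: [0.4274, 0.2791, 0.1634]
ee_rot: [3.142, 0.0, 0.09]
force: [0.2, -0.4, 0.4]
width: 0.0873
gripper_force: 0.0
```

```bash
python3 g.py .4268 .2802 .0448 .088
```

```text
at [0.4274 0.2791 0.1634] [3.142 0.    0.09 ] t 21.7333 shift cm [-0.05 -0.12 11.86] rot [0.  0.  0.1]
```

>>> move_arm --rows '[{"translation": [0, -0.1, 3], "rot": [0, 0, 0], "hand": 0}, {"translation": [0, -0.1, 7], "rot": [0, 0, 0], "hand": 0}, {"translation": [0, -0.1, 10], "rot": [0, 0, 0], "hand": 0}, {"translation": [0, -0.1, 11.5], "rot": [0, 0, 0], "hand": 0}, {"translation": [0, -0.1, 11.9], "rot": [0, 0, 0], "hand": 0}, {"translation": [0, -0.1, 11.9], "rot": [0, 0, 0], "hand": 0.2}, {"translation": [0, -0.1, 11.9], "rot": [0, 0, 0], "hand": 0.4}, {"translation": [0, -0.1, 11.9], "rot": [0, 0, 0], "hand": 0.6}]' --squeeze 20

```text
t: 22.4
eef_pos: [0.4287, 0.2793, 0.0461]
ee_rot: [-3.14, -0.002, 0.087]
force: [0.2, 0.1, -0.1]
width: 0.0731
gripper_force: 0.0
```

>>> move_arm --rows '[{"translation": [0, 0, 0], "rot": [0, 0, 0], "hand": 0.6}, {"translation": [0, 0, 0], "rot": [0, 0, 0], "hand": 0.6}, {"translation": [0, 0, 0], "rot": [0, 0, 0], "hand": 0.6}, {"translation": [0, 0, 0], "rot": [0, 0, 0], "hand": 0.6}, {"translation": [0, 0, 0], "rot": [0, 0, 0], "hand": 0.6}]'

```text
t: 22.82
eef_pos: [0.4285, 0.2797, 0.0457]
ee_rot: [-3.14, -0.002, 0.088]
force: [-0.5, 1.1, 6.6]
width: 0.0587
gripper_force: 20.0
```

```bash
python3 g.py .5348 -.026 .0504 .088
```

```text
at [0.4285 0.2797 0.0457] [-3.14e+00 -2.00e-03  8.80e-02] t 22.8167 shift cm [ 7.89 31.39 -0.51] rot [-0.1 -0.1  0. ]
```

>>> move_arm --rows '[{"translation": [0, 0, -3], "rot": [0, 0, 0], "hand": 0.6}, {"translation": [0, 1, -6], "rot": [0, 0, 0], "hand": 0.6}, {"translation": [0, 5, -7], "rot": [0, 0, 0], "hand": 0.6}, {"translation": [1.5, 8.5, -7], "rot": [0, 0, 0], "hand": 0.6}, {"translation": [3, 12, -7], "rot": [0, 0, 0], "hand": 0.6}, {"translation": [4.5, 15.5, -7], "rot": [0, 0, 0], "hand": 0.6}, {"translation": [6, 19, -7], "rot": [0, 0, 0], "hand": 0.6}, {"translation": [7.5, 22.5, -7], "rot": [0, 0, 0], "hand": 0.6}]'

```text
t: 23.48
eef_pos: [0.5222, 0.0593, 0.1146]
ee_rot: [-3.141, 0.0, 0.088]
force: [0.4, 1.3, -1.5]
width: 0.0593
gripper_force: 20.0
```

>>> move_arm --rows '[{"translation": [0.5, 4, 0], "rot": [0, 0, 0], "hand": 0.6}, {"translation": [0.5, 7.5, 0], "rot": [0, 0, 0], "hand": 0.6}, {"translation": [0.5, 8.9, 1], "rot": [0, 0, 0], "hand": 0.6}, {"translation": [0.5, 8.9, 3], "rot": [0, 0, 0], "hand": 0.6}, {"translation": [0.5, 8.9, 5], "rot": [0, 0, 0], "hand": 0.6}, {"translation": [0.5, 8.9, 5.5], "rot": [0, 0, 0], "hand": 0.6}, {"translation": [0.5, 8.9, 5.5], "rot": [0, 0, 0], "hand": 0.6}, {"translation": [0.5, 8.9, 5.5], "rot": [0, 0, 0], "hand": 0.6}]'

```text
t: 24.15
eef_pos: [0.535, -0.0269, 0.0598]
ee_rot: [3.141, 0.001, 0.088]
force: [0.5, -1.1, -1.5]
width: 0.0589
gripper_force: 20.0
```

```bash
python3 g.py .5363 -.026 .0504 .088
```

```text
at [ 0.535  -0.0269  0.0598] [3.141e+00 1.000e-03 8.800e-02] t 24.15 shift cm [ 0.14 -0.08  0.94] rot [0. 0. 0.]
```

>>> move_arm --rows '[{"translation": [0.1, -0.1, 0.6], "rot": [0, 0, 0], "hand": 0.6}, {"translation": [0.1, -0.1, 0.85], "rot": [0, 0, 0], "hand": 0.6}, {"translation": [0.1, -0.1, 0.95], "rot": [0, 0, 0], "hand": 0.6}, {"translation": [0.1, -0.1, 0.95], "rot": [0, 0, 0], "hand": 0.6}]'

```text
t: 24.48
eef_pos: [0.5373, -0.0252, 0.0517]
ee_rot: [-3.141, -0.003, 0.089]
force: [-2.0, 1.1, 7.7]
width: 0.0591
gripper_force: 20.0
```

>>> move_arm --rows '[{"translation": [0, 0, 0], "rot": [0, 0, 0], "hand": 0.3}, {"translation": [0, 0, 0], "rot": [0, 0, 0], "hand": 0}, {"translation": [0, 0, 0], "rot": [0, 0, 0], "hand": 0}, {"translation": [0, 0, 0], "rot": [0, 0, 0], "hand": 0}, {"translation": [0, 0, 0], "rot": [0, 0, 0], "hand": 0}, {"translation": [0, 0, -4], "rot": [0, 0, 0], "hand": 0}, {"translation": [0, 0, -8], "rot": [0, 0, 0], "hand": 0}, {"translation": [0, 0, -11], "rot": [0, 0, 0], "hand": 0}]'

```text
t: 25.15
eef_pos: [0.5363, -0.0262, 0.1625]
ee_rot: [3.141, -0.001, 0.088]
force: [1.3, 0.1, 1.2]
width: 0.0874
gripper_force: 0.0
```

```bash
python3 g.py .5079 .2857 .0572 -1.375
```

```text
at [ 0.5363 -0.0262  0.1625] [ 3.141e+00 -1.000e-03  8.800e-02] t 25.15 shift cm [ -0.1  -31.32  10.52] rot [-0.  -0.1 83.8]
```

>>> move_arm --rows '[{"translation": [0, -31.3, 0], "rot": [0, 0, 83.8], "hand": 0}, {"translation": [0, -31.3, 0], "rot": [0, 0, 83.8], "hand": 0}, {"translation": [0, -31.3, 0], "rot": [0, 0, 83.8], "hand": 0}, {"translation": [0, -31.3, 0], "rot": [0, 0, 83.8], "hand": 0}, {"translation": [0, -31.3, 0], "rot": [0, 0, 83.8], "hand": 0}, {"translation": [0, -31.3, 0], "rot": [0, 0, 83.8], "hand": 0}, {"translation": [0, -31.3, 0], "rot": [0, 0, 83.8], "hand": 0}, {"translation": [0, -31.3, 0], "rot": [0, 0, 83.8], "hand": 0}]'

```text
t: 25.82
eef_pos: [0.508, 0.2866, 0.1602]
ee_rot: [-3.142, -0.0, -0.855]
force: [1.6, -0.2, 0.7]
width: 0.0878
gripper_force: 0.0
```

```bash
python3 g.py .5079 .2857 .0572 -1.375
```

```text
at [0.508  0.2866 0.1602] [-3.142 -0.    -0.855] t 25.8167 shift cm [ 0.07  0.07 10.3 ] rot [-0.  -0.  29.8]
```

>>> move_arm --rows '[{"translation": [0, 0, 0], "rot": [0, 0, 28], "hand": 0}, {"translation": [0, 0, 0], "rot": [0, 0, 28], "hand": 0}, {"translation": [0, 0, 0], "rot": [0, 0, 28], "hand": 0}, {"translation": [0, 0, 0], "rot": [0, 0, 28], "hand": 0}, {"translation": [0, 0, 0], "rot": [0, 0, 28], "hand": 0}, {"translation": [0, 0, 0], "rot": [0, 0, 28], "hand": 0}]'

```text
t: 26.32
eef_pos: [0.5085, 0.2848, 0.1599]
ee_rot: [3.141, -0.0, -1.334]
force: [0.0, -0.5, 0.1]
width: 0.0873
gripper_force: 0.0
```

```bash
python3 g.py .5079 .2857 .0572 -1.375
```

```text
at [0.5085 0.2848 0.1599] [ 3.141 -0.    -1.334] t 26.3167 shift cm [-0.1   0.03 10.27] rot [ 0.  -0.   2.3]
```

>>> move_arm --rows '[{"translation": [-0.1, 0, 3], "rot": [0, 0, 2.3], "hand": 0}, {"translation": [-0.1, 0, 6], "rot": [0, 0, 2.3], "hand": 0}, {"translation": [-0.1, 0, 9], "rot": [0, 0, 2.3], "hand": 0}, {"translation": [-0.1, 0, 10.2], "rot": [0, 0, 2.3], "hand": 0}, {"translation": [-0.1, 0, 10.2], "rot": [0, 0, 2.3], "hand": 0.2}, {"translation": [-0.1, 0, 10.2], "rot": [0, 0, 2.3], "hand": 0.4}, {"translation": [-0.1, 0, 10.2], "rot": [0, 0, 2.3], "hand": 0.7}, {"translation": [-0.1, 0, 10.2], "rot": [0, 0, 2.3], "hand": 0.7}]' --squeeze 20

```text
t: 26.98
eef_pos: [0.5092, 0.2866, 0.0596]
ee_rot: [-3.139, 0.001, -1.377]
force: [-0.6, -0.9, -0.7]
width: 0.0663
gripper_force: 0.0
```

>>> move_arm --rows '[{"translation": [0, 0, 0], "rot": [0, 0, 0], "hand": 0.7}, {"translation": [0, 0, 0], "rot": [0, 0, 0], "hand": 0.7}, {"translation": [0, 0, 0], "rot": [0, 0, 0], "hand": 0.7}, {"translation": [0, 0, 0], "rot": [0, 0, 0], "hand": 0.7}, {"translation": [0, 0, 0], "rot": [0, 0, 0], "hand": 0.7}, {"translation": [0, 0, 0], "rot": [0, 0, 0], "hand": 0.7}]'

```text
t: 27.48
eef_pos: [0.5085, 0.2862, 0.0589]
ee_rot: [-3.141, 0.0, -1.377]
force: [-1.6, -0.3, 5.8]
width: 0.048
gripper_force: 20.0
```

```bash
python3 g.py .6104 -.0883 .0633 -1.375
```

```text
at [0.5085 0.2862 0.0589] [-3.141  0.    -1.377] t 27.4833 shift cm [38.71 -2.81 -0.46] rot [-0.   0.  -0.1]
```

>>> move_arm --rows '[{"translation": [0, 0, -3], "rot": [0, 0, 0], "hand": 0.7}, {"translation": [0, 0, -7], "rot": [0, 0, 0], "hand": 0.7}, {"translation": [1, -0.1, -11], "rot": [0, 0, 0], "hand": 0.7}, {"translation": [4.5, -0.3, -12.5], "rot": [0, 0, 0], "hand": 0.7}, {"translation": [8.5, -0.6, -12.5], "rot": [0, 0, 0], "hand": 0.7}, {"translation": [12.5, -0.9, -12.5], "rot": [0, 0, 0], "hand": 0.7}, {"translation": [16.5, -1.2, -12.5], "rot": [0, 0, 0], "hand": 0.7}, {"translation": [20.5, -1.5, -12.5], "rot": [0, 0, 0], "hand": 0.7}]'

```text
t: 28.15
eef_pos: [0.5622, 0.0859, 0.1832]
ee_rot: [-3.141, 0.0, -1.377]
force: [0.8, 0.6, -1.4]
width: 0.0479
gripper_force: 20.0
```

>>> move_arm --rows '[{"translation": [4, -0.3, 0], "rot": [0, 0, 0], "hand": 0.7}, {"translation": [8, -0.6, 0], "rot": [0, 0, 0], "hand": 0.7}, {"translation": [12, -0.9, 0], "rot": [0, 0, 0], "hand": 0.7}, {"translation": [16, -1.2, 0], "rot": [0, 0, 0], "hand": 0.7}, {"translation": [18.2, -1.3, 1.5], "rot": [0, 0, 0], "hand": 0.7}, {"translation": [18.2, -1.3, 5], "rot": [0, 0, 0], "hand": 0.7}, {"translation": [18.2, -1.3, 8.5], "rot": [0, 0, 0], "hand": 0.7}, {"translation": [18.2, -1.3, 10], "rot": [0, 0, 0], "hand": 0.7}]'

```text
t: 28.82
eef_pos: [0.6071, -0.0895, 0.0783]
ee_rot: [3.136, 0.001, -1.381]
force: [-0.2, 0.7, -2.5]
width: 0.0478
gripper_force: 20.0
```

>>> move_arm --rows '[{"translation": [0, 0, 0.5], "rot": [0, 0, 0], "hand": 0.7}, {"translation": [0, 0, 0.5], "rot": [0, 0, 0], "hand": 0.7}, {"translation": [0, 0, 0.5], "rot": [0, 0, 0], "hand": 0.7}]'

```text
t: 29.07
eef_pos: [0.6108, -0.0884, 0.0789]
ee_rot: [-3.141, -0.0, -1.377]
force: [0.7, 0.2, 0.0]
width: 0.0481
gripper_force: 20.0
```

```bash
python3 g.py .6108 -.088 .065 -1.375
```

```text
at [ 0.6108 -0.0884  0.0789] [-3.141 -0.    -1.377] t 29.0667 shift cm [-0.04 -0.01  1.39] rot [-0.  -0.  -0.1]
```

>>> move_arm --rows '[{"translation": [0, 0, 0.7], "rot": [0, 0, 0], "hand": 0.7}, {"translation": [0, 0, 1.1], "rot": [0, 0, 0], "hand": 0.7}, {"translation": [0, 0, 1.3], "rot": [0, 0, 0], "hand": 0.7}, {"translation": [0, 0, 1.35], "rot": [0, 0, 0], "hand": 0.7}, {"translation": [0, 0, 1.35], "rot": [0, 0, 0], "hand": 0.7}]'

```text
t: 29.48
eef_pos: [0.6102, -0.0884, 0.0649]
ee_rot: [-3.141, -0.0, -1.378]
force: [-1.4, 0.1, -1.3]
width: 0.0479
gripper_force: 20.0
```

>>> move_arm --rows '[{"translation": [0, 0, 0], "rot": [0, 0, 0], "hand": 0.3}, {"translation": [0, 0, 0], "rot": [0, 0, 0], "hand": 0}, {"translation": [0, 0, 0], "rot": [0, 0, 0], "hand": 0}, {"translation": [0, 0, 0], "rot": [0, 0, 0], "hand": 0}, {"translation": [0, 0, 0], "rot": [0, 0, 0], "hand": 0}, {"translation": [0, 0, -4], "rot": [0, 0, 0], "hand": 0}, {"translation": [0, 0, -8], "rot": [0, 0, 0], "hand": 0}, {"translation": [0, 0, -11], "rot": [0, 0, 0], "hand": 0}]'

```text
t: 30.15
eef_pos: [0.6106, -0.0887, 0.1773]
ee_rot: [-3.14, -0.001, -1.377]
force: [1.5, -0.2, 1.1]
width: 0.0869
gripper_force: 0.0
```

```bash
python3 g.py .6123 .2942 .0675 -1.487
```

```text
at [ 0.6106 -0.0887  0.1773] [-3.140e+00 -1.000e-03 -1.377e+00] t 30.15 shift cm [-37.55  -7.52  10.96] rot [-0.1 -0.   6.3]
```

Now the bottle.

>>> move_arm --rows '[{"translation": [-37.5, -7.5, 0], "rot": [0, 0, 6.3], "hand": 0}, {"translation": [-37.5, -7.5, 0], "rot": [0, 0, 6.3], "hand": 0}, {"translation": [-37.5, -7.5, 0], "rot": [0, 0, 6.3], "hand": 0}, {"translation": [-37.5, -7.5, 0], "rot": [0, 0, 6.3], "hand": 0}, {"translation": [-37.5, -7.5, 0], "rot": [0, 0, 6.3], "hand": 0}, {"translation": [-37.5, -7.5, 0], "rot": [0, 0, 6.3], "hand": 0}, {"translation": [-37.5, -7.5, 0], "rot": [0, 0, 6.3], "hand": 0}, {"translation": [-37.5, -7.5, 0], "rot": [0, 0, 6.3], "hand": 0}]'

```text
t: 30.82
eef_pos: [0.6111, 0.2469, 0.1748]
ee_rot: [-3.141, 0.0, -1.488]
force: [0.9, -1.3, -0.1]
width: 0.0877
gripper_force: 0.0
```

```bash
python3 g.py .6123 .2942 .0675 -1.487
```

```text
at [0.6111 0.2469 0.1748] [-3.141  0.    -1.488] t 30.8167 shift cm [-4.7  -0.51 10.73] rot [-0.  0. -0.]
```

>>> move_arm --rows '[{"translation": [-4.6, -0.5, 0], "rot": [0, 0, 0], "hand": 0}, {"translation": [-4.6, -0.5, 0], "rot": [0, 0, 0], "hand": 0}, {"translation": [-4.6, -0.5, 1], "rot": [0, 0, 0], "hand": 0}, {"translation": [-4.6, -0.5, 3], "rot": [0, 0, 0], "hand": 0}, {"translation": [-4.6, -0.5, 3], "rot": [0, 0, 0], "hand": 0}]'

```text
t: 31.23
eef_pos: [0.6104, 0.2893, 0.1401]
ee_rot: [3.136, -0.002, -1.489]
force: [-1.9, -0.6, -1.3]
width: 0.0874
gripper_force: 0.0
```

```bash
python3 g.py .6123 .2942 .0675 -1.487
```

```text
at [0.6104 0.2893 0.1401] [ 3.136e+00 -2.000e-03 -1.489e+00] t 31.2333 shift cm [-0.49 -0.27  7.26] rot [ 0.3 -0.1 -0.1]
```

>>> move_arm --rows '[{"translation": [-0.3, -0.1, 2], "rot": [0, 0, 0], "hand": 0}, {"translation": [-0.3, -0.1, 4.5], "rot": [0, 0, 0], "hand": 0}, {"translation": [-0.3, -0.1, 6.8], "rot": [0, 0, 0], "hand": 0}, {"translation": [-0.3, -0.1, 7.5], "rot": [0, 0, 0], "hand": 0}, {"translation": [-0.3, -0.1, 7.5], "rot": [0, 0, 0], "hand": 0.1}, {"translation": [-0.3, -0.1, 7.5], "rot": [0, 0, 0], "hand": 0.4}, {"translation": [-0.3, -0.1, 7.5], "rot": [0, 0, 0], "hand": 0.7}, {"translation": [-0.3, -0.1, 7.5], "rot": [0, 0, 0], "hand": 0.7}]' --squeeze 20

```text
t: 31.9
eef_pos: [0.6143, 0.2945, 0.0714]
ee_rot: [-3.139, 0.001, -1.488]
force: [-0.4, -0.3, 0.4]
width: 0.0664
gripper_force: 0.0
```

>>> move_arm --rows '[{"translation": [0, 0, 0], "rot": [0, 0, 0], "hand": 0.7}, {"translation": [0, 0, 0], "rot": [0, 0, 0], "hand": 0.7}, {"translation": [0, 0, 0], "rot": [0, 0, 0], "hand": 0.7}, {"translation": [0, 0, 0], "rot": [0, 0, 0], "hand": 0.7}, {"translation": [0, 0, 0], "rot": [0, 0, 0], "hand": 0.7}, {"translation": [0, 0, 0], "rot": [0, 0, 0], "hand": 0.7}]'

```text
t: 32.4
eef_pos: [0.6133, 0.2943, 0.0705]
ee_rot: [-3.141, 0.0, -1.487]
force: [-3.3, -0.0, 7.1]
width: 0.0509
gripper_force: 20.0
```

```bash
python3 g.py .6011 .0514 .0732 -1.487
```

```text
at [0.6133 0.2943 0.0705] [-3.141  0.    -1.487] t 32.4 shift cm [24.1   3.24 -0.28] rot [-0.  0. -0.]
```

>>> move_arm --rows '[{"translation": [0, 0, -3], "rot": [0, 0, 0], "hand": 0.7}, {"translation": [0.5, 0.1, -6], "rot": [0, 0, 0], "hand": 0.7}, {"translation": [4, 0.5, -7], "rot": [0, 0, 0], "hand": 0.7}, {"translation": [8, 1.1, -7], "rot": [0, 0, 0], "hand": 0.7}, {"translation": [12, 1.6, -7], "rot": [0, 0, 0], "hand": 0.7}, {"translation": [16, 2.2, -7], "rot": [0, 0, 0], "hand": 0.7}, {"translation": [20, 2.7, -7], "rot": [0, 0, 0], "hand": 0.7}, {"translation": [22.5, 3, -7], "rot": [0, 0, 0], "hand": 0.7}]'

```text
t: 33.07
eef_pos: [0.6008, 0.0641, 0.1392]
ee_rot: [3.14, -0.0, -1.489]
force: [-0.1, -0.7, -3.2]
width: 0.0512
gripper_force: 20.0
```

>>> move_arm --rows '[{"translation": [1.6, 0.2, 0], "rot": [0, 0, 0], "hand": 0.7}, {"translation": [1.6, 0.2, 2], "rot": [0, 0, 0], "hand": 0.7}, {"translation": [1.6, 0.2, 4], "rot": [0, 0, 0], "hand": 0.7}, {"translation": [1.6, 0.2, 5.5], "rot": [0, 0, 0], "hand": 0.7}, {"translation": [1.6, 0.2, 5.5], "rot": [0, 0, 0], "hand": 0.7}, {"translation": [1.6, 0.2, 5.5], "rot": [0, 0, 0], "hand": 0.7}]'

```text
t: 33.57
eef_pos: [0.6009, 0.0509, 0.0837]
ee_rot: [3.139, -0.001, -1.488]
force: [-0.4, -0.9, -1.6]
width: 0.051
gripper_force: 20.0
```

```bash
python3 g.py .6011 .0514 .0765 -1.487
```

```text
at [0.6009 0.0509 0.0837] [ 3.139e+00 -1.000e-03 -1.488e+00] t 33.5667 shift cm [-0.04 -0.03  0.72] rot [ 0.1 -0.  -0. ]
```

>>> move_arm --rows '[{"translation": [0, 0, 0.4], "rot": [0, 0, 0], "hand": 0.7}, {"translation": [0, 0, 0.7], "rot": [0, 0, 0], "hand": 0.7}, {"translation": [0, 0, 0.85], "rot": [0, 0, 0], "hand": 0.7}, {"translation": [0, 0, 0.85], "rot": [0, 0, 0], "hand": 0.7}, {"translation": [0, 0, 0.85], "rot": [0, 0, 0], "hand": 0.7}]'

```text
t: 33.98
eef_pos: [0.6018, 0.0515, 0.0765]
ee_rot: [-3.141, 0.0, -1.488]
force: [0.4, 0.3, -2.6]
width: 0.0512
gripper_force: 20.0
```

>>> move_arm --rows '[{"translation": [0, 0, 0], "rot": [0, 0, 0], "hand": 0.3}, {"translation": [0, 0, 0], "rot": [0, 0, 0], "hand": 0}, {"translation": [0, 0, 0], "rot": [0, 0, 0], "hand": 0}, {"translation": [0, 0, 0], "rot": [0, 0, 0], "hand": 0}, {"translation": [0, 0, 0], "rot": [0, 0, 0], "hand": 0}, {"translation": [0, 0, -4], "rot": [0, 0, 0], "hand": 0}, {"translation": [0, 0, -8], "rot": [0, 0, 0], "hand": 0}, {"translation": [0, 0, -12], "rot": [0, 0, 0], "hand": 0}]'

```text
t: 34.65
eef_pos: [0.601, 0.051, 0.1971]
ee_rot: [3.14, -0.001, -1.488]
force: [0.5, 1.2, -0.5]
width: 0.0872
gripper_force: 0.0
```

>>> move_arm --rows '[{"translation": [-10, 0, -3], "rot": [0, 0, 0], "hand": 0}, {"translation": [-20, 6, -3], "rot": [0, 0, 0], "hand": 0}, {"translation": [-20, 6, -3], "rot": [0, 0, 0], "hand": 0}, {"translation": [-20, 6, -3], "rot": [0, 0, 0], "hand": 0}, {"translation": [-20, 6, -3], "rot": [0, 0, 0], "hand": 0}, {"translation": [-20, 6, -3], "rot": [0, 0, 0], "hand": 0}, {"translation": [-20, 6, -3], "rot": [0, 0, 0], "hand": 0}, {"translation": [-20, 6, -3], "rot": [0, 0, 0], "hand": 0}]'

```text
t: 35.32
eef_pos: [0.5249, 0.246, 0.2261]
ee_rot: [-3.142, 0.0, -1.486]
force: [-0.3, 0.6, -0.7]
width: 0.0877
gripper_force: 0.0
```

```bash
python3 - <<'E'
from m import *
for n in ['scene','side']:
    M,im,d=grab(n,n+'3.png'); P=cloud(n,M,d)
    print(n)
    print('bottle',top(P,(.598,.05),.03,.110,.12))
    print('jar',top(P,(.534,-.028),.045,.089,.1))
    print('tin',top(P,(.613,-.093),.05,.09,.099,True))
    print('tincap',top(P,(.613,-.093),.03,.101,.11))
    print('knob',top(P,(.517,-.282),.02,.066,.1))
    print('stand',top(P,(.515,-.283),.08,.018,.027))
E
```

```text
scene
bottle [155, array([0.6006, 0.0516]), ((0.6018260717391968, 0.05155744403600693), 0.017471186816692352), 0.1151]
jar [429, array([ 0.5362, -0.0239]), ((0.5357538461685181, -0.02496226504445076), 0.03169834613800049), 0.0944]
tin [233, array([ 0.6119, -0.0907]), ((0.61110520362854, -0.09139745682477951), 0.032394036650657654), 0.0961, ((0.610375165939331, -0.09096009284257889), (0.052258990705013275, 0.04928141087293625), 12.23794937133789)]
tincap [128, array([ 0.6118, -0.092 ]), ((0.6104633808135986, -0.09235558658838272), 0.017905930057168007), 0.1055]
knob [40, array([ 0.5181, -0.2783]), ((0.5188927054405212, -0.2785402536392212), 0.011067496612668037), 0.0703]
stand [650, array([ 0.5173, -0.2811]), ((0.5169644355773926, -0.28022903203964233), 0.056927114725112915), 0.0227]
side
bottle [208, array([0.6001, 0.0518]), ((0.6003612875938416, 0.05199655517935753), 0.01658640429377556), 0.1126]
jar [984, array([ 0.5352, -0.0239]), ((0.535188615322113, -0.02420424483716488), 0.030816521495580673), 0.0918]
tin [537, array([ 0.6098, -0.0924]), ((0.6100641489028931, -0.09243223816156387), 0.03239556401968002), 0.0937, ((0.6095430254936218, -0.09225092083215714), (0.04884437844157219, 0.048112887889146805), 11.114753723144531)]
tincap [265, array([ 0.6101, -0.0921]), ((0.6101461052894592, -0.09164542704820633), 0.016493840143084526), 0.1028]
knob [102, array([ 0.5167, -0.2811]), ((0.5162639021873474, -0.28267234563827515), 0.006400924641638994), 0.0731]
stand [4110, array([ 0.5167, -0.2822]), ((0.5166683197021484, -0.2822595536708832), 0.05553114041686058), 0.0202]
```

View pics/scene3.png

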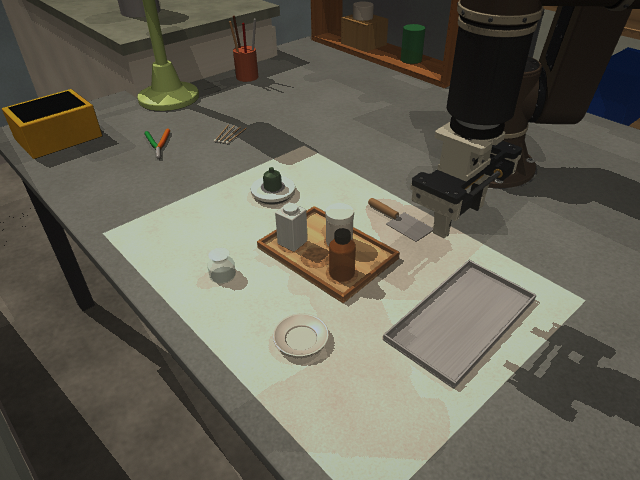

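Everything is within about 2 mm of its start. The bell (272,180) stands on the stand, and the bottle (342,255), jar (340,222) and tin (291,228) are back on their discs. I'll let the arm settle and hand in.

>>> move_arm --rows '[{"translation": [0, 0, 0], "rot": [0, 0, 0], "hand": 0}, {"translation": [0, 0, 0], "rot": [0, 0, 0], "hand": 0}, {"translation": [0, 0, 0], "rot": [0, 0, 0], "hand": 0}]'

```text
t: 35.67
eef_pos: [0.5255, 0.2447, 0.2259]
ee_rot: [3.141, -0.0, -1.489]
force: [-0.6, -0.2, -0.4]
width: 0.0878
gripper_force: 0.0
```

```bash
python3 -c "
from station import arm
print(arm.job_done())"
```

```text
the job is handed in; nothing more can be done
None
```

The job is handed in at about 36 s of the 144 s allowed: the bell is upright on the middle of the stand, and the bottle, jar and tin are back on their own discs within about 2 mm of where they started; the hand-in call returned no verdict.

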